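# Open the issue hatch: top half of a split locker door

### The job

Open up the small parts locker for issuing: draw back the bolt of the top half of its split door and swing that top half all the way open to its stop, leaving the bottom half shut and bolted. The top bolt's T-shaped end is caught in its staple and comes out only while the top half is pressed a few millimetres inward against its rubber seal, no less and no more, so keep a light pull on the bolt and ease the door inward until you feel the bolt give; do not wrench it. Leave the parts standing around on the table where they are.

Things in the scene. Friction and masses are not known exactly. Their poses are not given: they have to be found in the camera images.
- locker: grey steel parts locker fixed on the table, 150 deep x 210 wide x 280 mm high; origin at the centre of its underside, +x to its back, +y to the left seen from the robot, z up. Its front (75 mm from the origin, -x side) is a split door: two leaves, both hinged on the left (+y) jamb, opening towards the robot. The roof's front edge is flush with the shut leaves.
- top_leaf_hinge (a point): point on the top leaf's vertical hinge axis, at half the leaf's height (215 mm over the table), in its outer face; axes turn with the leaf, when shut they are the locker's: -y along the leaf to its free edge, +x into the locker. The leaf is 12 mm thick (x 0 to 12 mm), reaches from y = -2 to -152 mm, and from 159 to 271 mm over the table.
- top_leaf (a joint): angle, rad: 0 shut, opens to a stop at 1.85. Pressed inward it goes below 0 (to -0.09 at most) against a rubber seal; holding it in at the knob takes 3 to 4 N at first, rising to about 10 N at -0.07. Bolted, it has up to 0.04 of outward play. Stiff hinge (0.06 N m): stays where left once off the seal.
- top_bolt_knob (a point): centre of the grip of the top bolt's knob: round steel bar, 14 mm diameter, 33 mm long, standing straight out (-x) from the leaf; this point is 46 mm before the leaf's face, 112 to 115 mm from the hinge axis, 249 mm over the table. Behind it a collar of 24 mm diameter (front 29 mm from the face), at its end a rim of 19 mm. Axes as the top leaf's.
- top_bolt (a joint): how far the top bolt is drawn back, m: 0 to 0.003 when shot, end stop 0.030; slides along the leaf to the hinge (leaf's +y), 1 N of friction, stays where left. The staple holds it until 0.023. Its T-shaped end stops it after 1 to 4 mm, unless the leaf is pressed in to the right depth: a band 2.5 mm (0.015 rad) wide that begins somewhere between -0.018 and -0.056 rad, hidden, new each time.
- top_keeper: fitting of the top bolt on the right jamb, with a dark steel staple 32 mm high, 29 to 35 mm proud of the jamb (set in or out by its fitter, which shifts the right depth). Its outer bar catches the bolt's 9 mm outer nib if the leaf is pressed too little, its inner bar the 4 mm inner lug if too much. Origin on the hinge axis at the bolt's height; the staple is 162 mm to its right.
- lower_leaf (a joint): angle of the bottom leaf (21 to 156 mm over the table), rad: 0 shut; it is to stay shut
- lower_bolt (a joint): how far the bottom leaf's bolt is drawn back, m: 0 to 0.003 when shot; the same knob as the top one, 134 mm over the table; it is to stay shot
- by_filter_bowl: bystander: white filter bowl with black cap, 59 mm diameter, 114 mm high; origin at the centre of its underside
- by_part_carton_k: bystander: small brown carton, 64 x 78 x 44 mm high; origin at the centre of its underside
- by_pump_body: bystander: small grey pump, 66 x 92 x 96 mm high; origin at the centre of its underside

How it is judged:
By the outcome, as a careful person would: the job done as asked, in the order asked, and still so for the second after the job is handed in, with the robot touching nothing.
It also fails if it takes over 58 s, if anything falls off the work surface, if the arm or the gripper's body presses on something with over 40 N, if the wrist force passes 120 N, or if a joint passes its speed limit or range.

### The arm

A 6-joint arm with a two-finger parallel gripper is mounted at the origin on the work surface; the furniture and walls round the work are solid. World frame = base frame: x ahead of the robot, y to its left, z up, the work surface at z = 0. Lengths are in m, angles in rad, forces in N, time in s.
With the tool pointing down it reaches from about 0.275 to 0.725 m from the base axis. Payload 5.6 kg.
Tool frame: the origin (TCP) lies midway between the tips of the shut fingers; the grasp point (between the pads) lies 19 mm behind it; z points along the fingers, y is the direction in which the jaws open and shut (so a half turn about z gives the same grasp; the last joint's range is limited). The gripper opens to 85 mm and grips with 20 to 120 N. Pads are 22 mm wide; open, the fingers measure 114 mm over their backs; the gripper's body (76 mm by 85 mm) begins 54 mm behind the grasp point. The pads swing forward as they close: fully open they stand 13 mm farther back than shut.
Start: joints at [-0.952, 0.255, 0.108, 0, -1.424, -0.285], TCP at [0.18, -0.52, 0.231] pointing down, gripper open.
Joint ranges: [-2.95, 2.95], [-1.21, 1.97], [-1.09, 1.5], [-2.87, 1.71], [-2.94, -0.07], [-3.05, 3.05]. Speed limits (rad/s): [2.57, 2.57, 3.14, 3.14, 3.14, 3.14].

### API

Orientations are given as a unit quaternion [w, x, y, z].
In Python, from station import get_obs, get_image, get_calibration, hand_in gives the robot as it stands.
- The arm moves only by the tool send_rows, never from a script. Its argument "moves" is a list that holds one entry, the list of rows, each a list of 7 numbers: the turn, a rotation vector about the tool's x, y, z in rad, then the shift along the tool's x, y, z in m, then the closure, from -1 (fully open) to 1 (shut). In form: [[[wx, wy, wz, dx, dy, dz, claw], ...]]. A call has 1 to 5 rows; each row is the pose to reach, as a shift and turn from the pose measured when the call began, along the tool's axes at that moment; what a row does not reach only later rows make up. A row lasts 1/12 s, in which the tool goes at most 41.7 mm and 7.16 degrees, less where a joint would pass 70% of its speed; a pose out of reach is approached as far as the arm can. A call with a gripper value outside its range is refused whole. The fingers move at their own pace and stop on an object; the grip force is fixed at half the most. Time passes only in rows, so rows that repeat a pose let the fingers close. It gives the time, the measured TCP pose, the force and the opening at its end, in the units of the state.
- get_obs(): the state, without advancing time (a new reading comes with each control period).
- get_image(name): name is "scene" or "side" or "wrist"; returns (picture, depth): 420x560x3 uint8, red, green, blue; 420x560 float32, m along the optical axis (not along the pixel's ray), 0 where there is no reading.
- get_calibration(name): a dict with "camera_matrix" (3x3 intrinsics, pixels), "distortion" ([k1, k2, p1, p2, k3] as OpenCV has them; the pictures are not rectified), "extrinsics" (4x4, takes a point from world to camera coordinates). Camera axes: x right, y down, z forward; pixel columns grow to the right and rows downward; lengths in m; the calibration is good to about 2 mm. A picture is of the moment at which its call begins: read the wrist's pose just before it. get_calibration takes no time and is no camera call; for the wrist camera it gives the pose at the moment of the call.
- hand_in(): hands the job in, once; it reports no verdict.
The state is a dict: "t": time; "qpos": joint angles; "dq": joint speeds; "effort": joint torques, N m; "tcp_pos": TCP position; "tcp_rot": TCP orientation; "wrist_force": force on the tool from outside, world axes, zero at the start; "wrist_torque": the same for the moment, N m; "width": opening from 0.0 (shut) to 1.0 (fully open).
Only numpy, scipy, OpenCV 4.12 (cv2) and the standard library are available. Lean on these libraries where they do the work, as an engineer would, in place of code of your own. Each camera call takes 0.05 s, during which the arm holds its last target.

## Working session

There is one attempt and no reset: what is moved stays moved. The work goes in short steps, Python scripts to look and compute and a tool call to move; the robot and the scene stay as the last step left them, time stands still between calls to the robot, and variables do not carry over. Pictures are saved under pics/ and viewed, and the job is handed in when it is done.

Besides the shell and the picture viewer there is one more tool, called after "Call:" by a JSON object that holds its "method" and its "body". send_rows: Moves the arm, as the interface text tells. Its arguments: {"type":"object","properties":{"moves":{"type":"array"}},"required":["moves"]}

```bash
ls; mkdir -p pics
python3 - <<'E'
from station import *
import cv2, json
o=get_obs(); print(o)
for n in ["scene","side","wrist"]:
    p,d=get_image(n); cv2.imwrite(f"pics/{n}0.png",p[:,:,::-1])
    import numpy as np; np.save(f"{n}0.npy",d)
    print(n,get_calibration(n))
E
```

```text
pics
{'t': 0.0, 'qpos': array([-9.52402352e-01,  2.55743345e-01,  1.06981784e-01, -4.78205730e-04,
       -1.42387804e+00, -2.84591308e-01]), 'dq': array([-0.00054472,  0.0008451 , -0.00101198, -0.00022365, -0.00095111,
        0.00151549]), 'effort': array([-3.01897107e-04, -3.86630774e+01,  2.37946075e+01,  5.36477476e+00,
       -5.86942115e-03, -5.54526409e-06]), 'tcp_pos': array([ 0.18008891, -0.51915277,  0.23038818]), 'tcp_rot': array([-1.89322656e-04, -1.66092737e-01,  9.86109678e-01,  9.32473243e-04]), 'wrist_force': array([0.60017774, 0.23832144, 0.07208455]), 'wrist_torque': array([ 0.004437  ,  0.02167069, -0.02496573]), 'width': 1.004108275873266}
scene {'camera_matrix': array([[510.30033738,   0.        , 277.58210498],
       [  0.        , 510.30033738, 212.31669365],
       [  0.        ,   0.        ,   1.        ]]), 'distortion': array([-0.18465634,  0.        ,  0.        ,  0.        ,  0.        ]), 'extrinsics': array([[ 0.88535724, -0.46482283,  0.00907193, -0.47477181],
       [-0.29291677, -0.57286504, -0.76552297,  0.28253577],
       [ 0.36102954,  0.6751
[... 448 characters left out ...]
1039325 ,  0.47340303, -0.87469286,  0.20107836],
       [ 0.13477637, -0.86463986, -0.48397648,  0.99528203],
       [ 0.        ,  0.        ,  0.        ,  1.        ]])}
wrist {'camera_matrix': array([[332.40932578,   0.        , 277.68115099],
       [  0.        , 332.40932578, 211.2342174 ],
       [  0.        ,   0.        ,   1.        ]]), 'distortion': array([-0.02524199,  0.        ,  0.        ,  0.        ,  0.        ]), 'extrinsics': array([[-0.32772147,  0.94477249,  0.00189252,  0.54962513],
       [ 0.89268069,  0.30899472,  0.32809063, -0.04237949],
       [ 0.30938622,  0.10921176, -0.94464436,  0.38101893],
       [ 0.        ,  0.        ,  0.        ,  1.        ]])}
```

View pics/scene0.png

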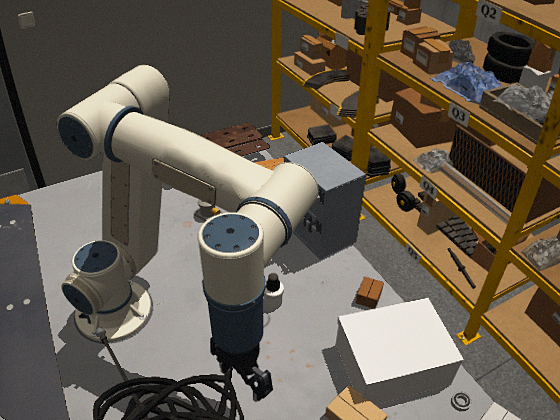

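View pics/side0.png

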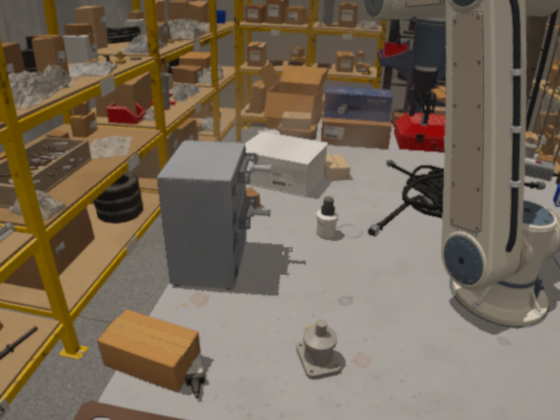

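View pics/wrist0.png

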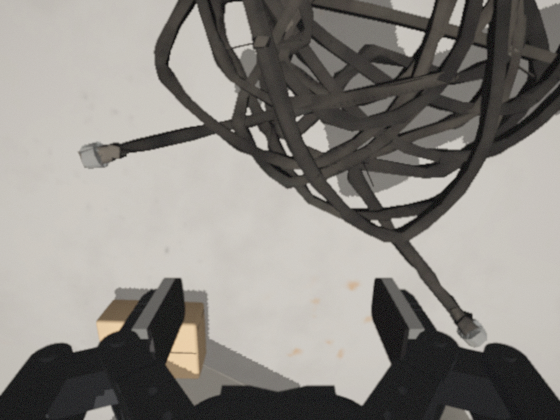

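The scene view shows the locker roof (about px 285–362, 145–205), partly behind the arm. The side view shows the locker (165–245, 140–283) with its two knobs at about (258,160) and (258,212). I'll fit the roof from depth.

```bash
cat > h.py <<'E'
import numpy as np, cv2
from station import *
from scipy.spatial.transform import Rotation as R
def cloud(d,c):
    K,D,E=map(np.asarray,(c["camera_matrix"],c["distortion"],c["extrinsics"]))
    v,u=np.mgrid[0:d.shape[0],0:d.shape[1]]
    n=cv2.undistortPoints(np.stack([u,v],-1).reshape(-1,1,2).astype(float),K,D).reshape(d.shape+(2,))
    P=np.concatenate([n,np.ones(d.shape+(1,))],-1)*d[...,None]
    W=(P-E[:3,3])@E[:3,:3]
    W[d<=0]=np.nan
    return W
def proj(p,c):
    K,D,E=map(np.asarray,(c["camera_matrix"],c["distortion"],c["extrinsics"]))
    r=cv2.Rodrigues(E[:3,:3])[0]
    return cv2.projectPoints(np.asarray(p,float).reshape(-1,3),r,E[:3,3],K,D)[0].reshape(-1,2)
E
python3 - <<'E'
from h import *
for n,box in (("scene",(270,140,370,260)),("side",(150,130,260,290))):
    W=cloud(np.load(n+"0.npy"),get_calibration(n)); a,b,c,d=box
    S=W[b:d,a:c].reshape(-1,3)
    m=(abs(S[:,2]-.28)<.008)
    T=S[m]; 
    # largest cluster near median
    T=T[np.linalg.norm(T[:,:2]-np.median(T[:,:2],0),axis=1)<.16]
    print(n,len(T),T.mean(0),cv2.minAreaRect(T[:,:2].astype(np.float32)), cv2.boxPoints(cv2.minAreaRect(T[:,:2].astype(np.float32))))
E
```

```text
scene 2040 [0.69655694 0.00238477 0.28069043] ((0.6950995326042175, 0.01223716139793396), (0.1549886167049408, 0.21611598134040833), 5.380398273468018) [[ 0.6078143   0.1125526 ]
 [ 0.62807906 -0.1026112 ]
 [ 0.78238475 -0.08807828]
 [ 0.76212     0.12708552]]
side 2792 [0.69345746 0.03380432 0.27917831] ((0.6970974802970886, 0.015491262078285217), (0.150022953748703, 0.21384797990322113), 5.376540184020996) [[ 0.6123972   0.11491621]
 [ 0.63243484 -0.09799093]
 [ 0.78179777 -0.08393368]
 [ 0.7617601   0.12897345]]
```

```bash
python3 - <<'E'
from h import *
th=np.radians(5.38); c0=np.array([.697,.0145]); A=np.array([[np.cos(th),np.sin(th)],[-np.sin(th),np.cos(th)]])
for n in ("scene","side"):
    W=cloud(np.load(n+"0.npy"),get_calibration(n)).reshape(-1,3)
    L=np.c_[(W[:,:2]-c0)@A.T,W[:,2]]
    for z0 in (.249,.134):
        m=(L[:,0]<-.1)&(L[:,0]>-.16)&(abs(L[:,2]-z0)<.02)&(abs(L[:,1])<.11)
        S=L[m]; print(n,z0,len(S)); 
        if len(S): 
            for lo in np.arange(-.15,-.1,.01):
                q=S[(S[:,0]>=lo)&(S[:,0]<lo+.01)]
                if len(q): print(round(lo,3),len(q),q.min(0).round(4),q.max(0).round(4),np.median(q,0).round(4))
    # table bystanders
    m=(W[:,2]>.02)&(W[:,2]<.13)&(abs(W[:,1])<.45)&(W[:,0]>.25)&(W[:,0]<.75)
    g=np.zeros((45,50),int)
    np.add.at(g,(((W[m,1]+.45)/.02).astype(int),((W[m,0]-.25)/.01).astype(int)),1)
    k,lab,st,ce=cv2.connectedComponentsWithStats((g>1).astype(np.uint8))
    for s in st[1:]:
        if s[4]>3: print("x",.25+.01*s[0],.25+.01*(s[0]+s[2]),"y",-.45+.02*s[1],-.45+.02*(s[1]+s[3]),s[4])
E
python3 - <<'E'
import cv2
a=cv2.imread('pics/side0.png')[120:300,140:360]
cv2.imwrite('pics/side0c.png',cv2.resize(a,None,fx=3.3,fy=3.3,interpolation=cv2.INTER_CUBIC))
E
```

```text
scene 0.249 6
-0.11 6 [-0.1086 -0.101   0.2429] [-0.1011 -0.0957  0.2531] [-0.1059 -0.0987  0.2458]
scene 0.134 59
-0.11 59 [-0.1077 -0.1002  0.1189] [-0.1001 -0.0331  0.1523] [-0.103  -0.0698  0.1346]
x 0.48 0.75 y -0.45 -0.37 62
x 0.63 0.73 y -0.35 -0.25 34
x 0.39 0.45999999999999996 y -0.21000000000000002 -0.15000000000000002 16
x 0.5900000000000001 0.75 y -0.10999999999999999 0.04999999999999999 35
x 0.37 0.44 y 0.21000000000000002 0.29 16
x 0.64 0.75 y 0.31 0.41 33
side 0.249 167
-0.15 5 [-0.1405 -0.0255  0.2441] [-0.1401 -0.0201  0.255 ] [-0.1402 -0.0239  0.2514]
-0.14 32 [-0.14   -0.0324  0.2401] [-0.1305 -0.0209  0.2584] [-0.1353 -0.0259  0.2526]
-0.13 25 [-0.129  -0.0346  0.2454] [-0.12   -0.0217  0.2561] [-0.1247 -0.0257  0.2517]
-0.12 29 [-0.12   -0.0316  0.2444] [-0.1105 -0.0218  0.2563] [-0.1153 -0.0258  0.2517]
-0.11 76 [-0.1091 -0.0965  0.2375] [-0.1    -0.0172  0.266 ] [-0.1026 -0.0722  0.2518]
side 0.134 138
-0.15 4 [-0.1408 -0.0406  0.1303] [-0.1407 -0.0376  0.1402] [-0.1408 -0.0382  0.1357]
-0.14 30 [-0.1399 -0.0326  0.1259] [-0.13   -0.0222  0.1428] [-0.1358 -0.0265  0.1359]
-0.13 26 [-0.1299 -0.0326  0.1273] [-0.1201 -0.0245  0.1416] [-0.1253 -0.0278  0.1369]
-0.12 23 [-0.1184 -0.0346  0.1306] [-0.1108 -0.0215  0.1421] [-0.1149 -0.0269  0.137 ]
-0.11 55 [-0.1099 -0.0772  0.1185] [-0.1     0.0196  0.1497] [-0.1014 -0.0268  0.1367]
x 0.49 0.72 y -0.45 -0.37 63
x 0.63 0.69 y -0.35 -0.25 15
x 0.26 0.31 y -0.25 -0.16999999999999998 11
x 0.39 0.45999999999999996 y -0.19 -0.13 16
x 0.5900000000000001 0.75 y -0.10999999999999999 0.12999999999999995 33
x 0.37 0.44 y 0.21000000000000002 0.31 25
x 0.6000000000000001 0.75 y 0.29 0.41 76
```

View pics/side0c.png

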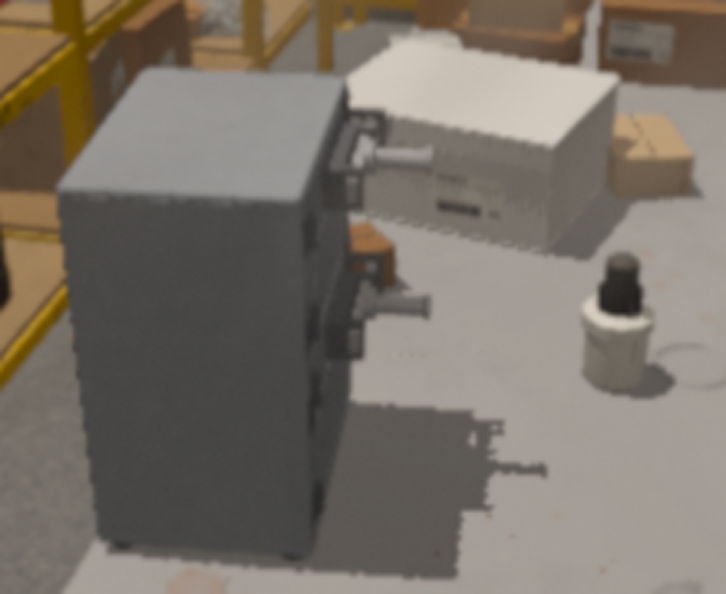

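Both knobs stand out from the front: the top one is near world (0.579, -0.026, 0.249). The white filter bowl, the pump and the carton are clear of the door swing. I'll write a helper that turns a target pose into row numbers. The wrist flip leaves joint 6 enough room for the swing.

```bash
cat >> h.py <<'E'
TH=np.radians(5.38); C0=np.array([.697,.0145])
def l2w(x,y): return C0+np.array([x*np.cos(TH)-y*np.sin(TH),x*np.sin(TH)+y*np.cos(TH)])
def Rt(yaw): # tool down, tool y axis at angle yaw(rad) in world
    y=np.array([np.cos(yaw),np.sin(yaw),0]); z=np.array([0,0,-1.]); return R.from_matrix(np.c_[np.cross(y,z),y,z])
def cur():
    o=get_obs(); q=o["tcp_rot"]; return o,np.array(o["tcp_pos"]),R.from_quat([q[1],q[2],q[3],q[0]])
def rows(pos,yaw,claw,n=5,vmax=.04,wmax=.12):
    o,p,r=cur(); t=r.apply(np.asarray(pos)-p,inverse=True); w=(r.inv()*Rt(yaw)).as_rotvec()
    k=max(np.linalg.norm(t)/vmax,np.linalg.norm(w)/wmax)
    print("t",round(o["t"],2),"p",p.round(4),"yaw",np.degrees(np.arctan2(*r.as_matrix()[:2,1][::-1])).round(1),"q1,6",o["qpos"][[0,5]].round(2),"F",o["wrist_force"].round(1),"need",round(k,1),"rows")
    out=[[round(float(x),4) for x in list(w*min(1,i/max(k,1e-6)))+list(t*min(1,i/max(k,1e-6)))]+[claw] for i in range(1,n+1)]
    print(out)
E
python3 - <<'E'
from h import *
rows([.22,-.48,.36],np.radians(109+35),-.2)
E
```

```text
t 0.15 p [ 0.1801 -0.5193  0.2306] yaw 109.1 q1,6 [-0.95 -0.28] F [ 0.2  0.2 -0.1] need 5.1 rows
[[0.0003, 0.0001, -0.12, -0.01, 0.0048, -0.0255, -0.2], [0.0006, 0.0001, -0.24, -0.0199, 0.0096, -0.051, -0.2], [0.0008, 0.0002, -0.36, -0.0299, 0.0143, -0.0765, -0.2], [0.0011, 0.0003, -0.48, -0.0398, 0.0191, -0.102, -0.2], [0.0014, 0.0003, -0.6, -0.0498, 0.0239, -0.1275, -0.2]]
```

Call:
{"method": "send_rows", "body": {"moves": [[[0,0,-0.12,-0.01,0.005,-0.0255,-0.2],[0,0,-0.24,-0.02,0.01,-0.051,-0.2],[0,0,-0.36,-0.03,0.014,-0.0765,-0.2],[0,0,-0.48,-0.04,0.019,-0.102,-0.2],[0,0,-0.6,-0.05,0.024,-0.1275,-0.2]]]}}

```text
t: 0.57
tcp_pos: [0.2197, -0.4798, 0.3591]
tcp_rot: [0.0, -0.453, 0.892, 0.001]
wrist_force: [0.9, -2.2, 0.4]
width: 0.604
```

Run:
```python
from h import *
print(get_obs()["width"])
rows([.50,-.08,.38],np.radians(275.4),-.2)
```

```text
0.6037973580050767
t 0.57 p [ 0.2197 -0.4798  0.3591] yaw 143.8 q1,6 [-0.84  0.21] F [ 0.9 -2.2  0.4] need 19.1 rows
[[-0.0, 0.0001, -0.12, -0.0255, 0.0005, -0.0011, -0.2], [-0.0, 0.0003, -0.24, -0.051, 0.001, -0.0021, -0.2], [-0.0, 0.0004, -0.36, -0.0765, 0.0015, -0.0032, -0.2], [-0.0001, 0.0005, -0.48, -0.102, 0.002, -0.0043, -0.2], [-0.0001, 0.0007, -0.6, -0.1276, 0.0025, -0.0053, -0.2]]
```

The yaw direction is right: joint 6 will be about +1.7 at the knob and -0.5 when the door is open. Continuing.

Call:
{"method": "send_rows", "body": {"moves": [[[0,0,-0.12,-0.026,0,-0.001,-0.2],[0,0,-0.24,-0.052,0.001,-0.002,-0.2],[0,0,-0.36,-0.078,0.001,-0.003,-0.2],[0,0,-0.48,-0.104,0.002,-0.004,-0.2],[0,0,-0.6,-0.13,0.002,-0.005,-0.2]]]}}

```text
t: 0.98
tcp_pos: [0.2952, -0.3724, 0.3641]
tcp_rot: [0.0, -0.698, 0.716, 0.001]
wrist_force: [0.8, -0.4, 0.4]
width: 0.598
```

Run:
```python
from h import *
rows([.50,-.08,.38],np.radians(275.4),-.2)
```

```text
t 0.98 p [ 0.2952 -0.3724  0.3641] yaw 178.5 q1,6 [-0.57  0.55] F [ 0.8 -0.4  0.4] need 14.1 rows
[[-0.0001, 0.0002, -0.12, -0.0211, -0.014, -0.0011, -0.2], [-0.0002, 0.0004, -0.24, -0.0422, -0.028, -0.0022, -0.2], [-0.0002, 0.0006, -0.36, -0.0634, -0.042, -0.0033, -0.2], [-0.0003, 0.0007, -0.48, -0.0845, -0.056, -0.0044, -0.2], [-0.0004, 0.0009, -0.6, -0.1056, -0.07, -0.0055, -0.2]]
```

Call:
{"method": "send_rows", "body": {"moves": [[[0,0,-0.12,-0.021,-0.014,-0.001,-0.2],[0,0,-0.24,-0.042,-0.028,-0.002,-0.2],[0,0,-0.36,-0.063,-0.042,-0.003,-0.2],[0,0,-0.48,-0.085,-0.056,-0.004,-0.2],[0,0,-0.6,-0.106,-0.07,-0.005,-0.2]]]}}

```text
t: 1.4
tcp_pos: [0.3683, -0.2669, 0.3692]
tcp_rot: [-0.001, 0.88, -0.475, -0.001]
wrist_force: [0.0, 0.4, -0.3]
width: 0.602
```

Run:
```python
from h import *
rows([.50,-.08,.38],np.radians(275.4),-.2)
```

```text
t 1.4 p [ 0.3683 -0.2669  0.3692] yaw -146.7 q1,6 [-0.28  0.86] F [ 0.   0.4 -0.3] need 9.0 rows
[[-0.0002, 0.0003, -0.12, -0.0093, -0.0235, -0.0012, -0.2], [-0.0004, 0.0005, -0.24, -0.0186, -0.0471, -0.0023, -0.2], [-0.0006, 0.0008, -0.36, -0.0279, -0.0706, -0.0035, -0.2], [-0.0008, 0.001, -0.48, -0.0372, -0.0941, -0.0047, -0.2], [-0.001, 0.0013, -0.6, -0.0465, -0.1177, -0.0058, -0.2]]
```

Call:
{"method": "send_rows", "body": {"moves": [[[0,0,-0.12,-0.009,-0.0235,-0.001,-0.2],[0,0,-0.24,-0.019,-0.047,-0.002,-0.2],[0,0,-0.36,-0.028,-0.0706,-0.0035,-0.2],[0,0,-0.48,-0.037,-0.094,-0.005,-0.2],[0,0,-0.6,-0.0465,-0.118,-0.006,-0.2]]]}}

```text
t: 1.82
tcp_pos: [0.4419, -0.1622, 0.3753]
tcp_rot: [-0.001, 0.982, -0.191, -0.001]
wrist_force: [0.5, 0.9, 0.5]
width: 0.601
```

Run:
```python
from h import *
rows([.50,-.08,.38],np.radians(275.4),-.2)
```

```text
t 1.82 p [ 0.4419 -0.1622  0.3753] yaw -112.0 q1,6 [-0.02  1.21] F [0.5 0.9 0.5] need 4.0 rows
[[-0.0006, 0.0005, -0.12, 0.0058, -0.0246, -0.0011, -0.2], [-0.0012, 0.0009, -0.24, 0.0116, -0.0492, -0.0023, -0.2], [-0.0019, 0.0014, -0.36, 0.0174, -0.0737, -0.0034, -0.2], [-0.0025, 0.0019, -0.4784, 0.0231, -0.098, -0.0045, -0.2], [-0.0025, 0.0019, -0.4784, 0.0231, -0.098, -0.0045, -0.2]]
```

Call:
{"method": "send_rows", "body": {"moves": [[[0,0,-0.12,0.006,-0.0246,-0.001,-0.2],[0,0,-0.24,0.0116,-0.049,-0.002,-0.2],[-0.002,0.001,-0.36,0.0174,-0.0737,-0.003,-0.2],[-0.0025,0.002,-0.478,0.023,-0.098,-0.0045,-0.2],[-0.0025,0.002,-0.478,0.023,-0.098,-0.0045,-0.2]]]}}

```text
t: 2.23
tcp_pos: [0.5016, -0.0768, 0.3784]
tcp_rot: [-0.001, 0.999, 0.051, -0.001]
wrist_force: [1.2, 0.1, -0.5]
width: 0.597
```

```bash
python3 - <<'E'
from h import *
rows([.50,-.08,.38],np.radians(275.4),-.2)
for n in ["scene","side","wrist"]:
    c=get_calibration(n)
    p,d=get_image(n); cv2.imwrite(f"pics/{n}1.png",p[:,:,::-1]); np.save(n+"1.npy",d)
    W=cloud(d,c)
    L=np.c_[(W.reshape(-1,3)[:,:2]-C0)@np.array([[np.cos(TH),np.sin(TH)],[-np.sin(TH),np.cos(TH)]]).T,W.reshape(-1,3)[:,2]]
    for lo in (-.14,-.13,-.12,-.11):
        q=L[(L[:,0]>=lo)&(L[:,0]<lo+.01)&(abs(L[:,2]-.249)<.015)&(abs(L[:,1]+.03)<.03)]
        if len(q): print(n,lo,len(q),q.min(0).round(4),q.max(0).round(4),np.median(q,0).round(4))
E
python3 -c "
import cv2,numpy as np
a=cv2.imread('pics/wrist1.png');b=cv2.imread('pics/scene1.png')[130:290,220:420]
cv2.imwrite('pics/s1c.png',cv2.resize(b,None,fx=4,fy=3.7))"
```

```text
t 2.23 p [ 0.5016 -0.0768  0.3784] yaw -84.1 q1,6 [0.16 1.52] F [ 1.2  0.1 -0.5] need 0.1 rows
[[-0.0011, 0.0021, 0.0088, -0.0019, 0.003, -0.0016, -0.2], [-0.0011, 0.0021, 0.0088, -0.0019, 0.003, -0.0016, -0.2], [-0.0011, 0.0021, 0.0088, -0.0019, 0.003, -0.0016, -0.2], [-0.0011, 0.0021, 0.0088, -0.0019, 0.003, -0.0016, -0.2], [-0.0011, 0.0021, 0.0088, -0.0019, 0.003, -0.0016, -0.2]]
scene -0.14 13 [-0.1395 -0.0415  0.2481] [-0.1302 -0.0281  0.2564] [-0.135  -0.0354  0.2544]
scene -0.13 16 [-0.1291 -0.0416  0.2469] [-0.1201 -0.0279  0.2583] [-0.1258 -0.0348  0.2534]
scene -0.12 15 [-0.1188 -0.0397  0.2436] [-0.1101 -0.0273  0.2583] [-0.1134 -0.0358  0.254 ]
scene -0.11 59 [-0.1093 -0.0573  0.2368] [-1.001e-01 -2.000e-04  2.634e-01] [-0.1031 -0.0368  0.2547]
side -0.14 31 [-0.1399 -0.0313  0.2413] [-0.1306 -0.021   0.2588] [-0.1355 -0.026   0.2521]
side -0.13 26 [-0.1291 -0.0315  0.245 ] [-0.1201 -0.0209  0.257 ] [-0.1245 -0.0254  0.2513]
side -0.12 27 [-0.1196 -0.0311  0.2454] [-0.1105 -0.0217  0.256 ] [-0.1152 -0.026   0.2518]
side -0.11 35 [-0.109  -0.0321  0.2386] [-0.1    -0.0186  0.2609] [-0.1037 -0.0256  0.2508]
wrist -0.14 249 [-0.14   -0.0408  0.2483] [-0.1304 -0.0235  0.2585] [-0.1351 -0.0329  0.2545]
wrist -0.13 249 [-0.13   -0.0387  0.2479] [-0.1202 -0.0247  0.2571] [-0.1253 -0.0327  0.2543]
wrist -0.12 252 [-0.1195 -0.0386  0.2477] [-0.1101 -0.0246  0.2568] [-0.1151 -0.0326  0.2544]
wrist -0.11 396 [-0.1096 -0.0553  0.235 ] [-0.1    -0.0199  0.264 ] [-0.1033 -0.0343  0.2559]
```

View pics/wrist1.png

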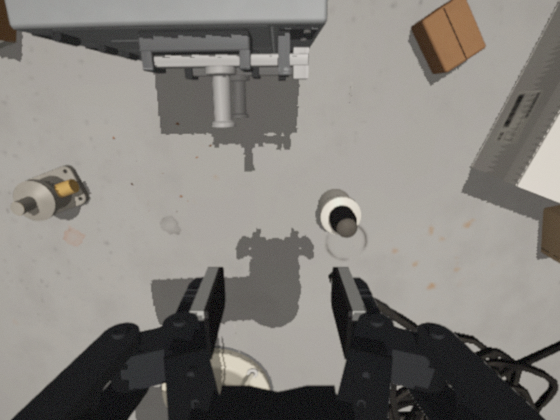

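View pics/s1c.png

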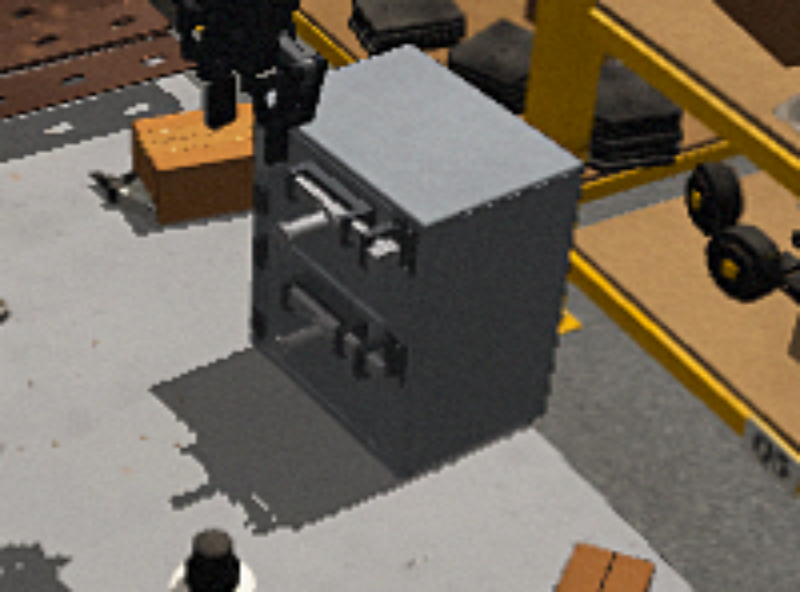

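The wrist view shows the top knob from above (px 215–232, 65–125), the bolt running right through the staple (283,55) and the T-end at (300,62). The knob is at locker y ≈ -0.031. Moving above it with the fingers partly closed.

Run:
```python
from h import *
print(l2w(-.1225,-.0315), l2w(-.075,.082))
rows([*l2w(-.1225,-.0315),.31],np.radians(275.4),.1)
```

```text
[ 0.57799311 -0.02834693] [0.61464201 0.08910671]
t 2.38 p [ 0.4998 -0.0799  0.3797] yaw -84.7 q1,6 [0.15 1.51] F [ 0.9 -0.2  1.1] need 2.9 rows
[[0.0001, 0.0002, -0.0004, 0.0283, -0.0151, 0.0239, 0.1], [0.0001, 0.0005, -0.0008, 0.0567, -0.0302, 0.0477, 0.1], [0.0002, 0.0007, -0.0011, 0.0827, -0.0441, 0.0696, 0.1], [0.0002, 0.0007, -0.0011, 0.0827, -0.0441, 0.0696, 0.1], [0.0002, 0.0007, -0.0011, 0.0827, -0.0441, 0.0696, 0.1]]
```

Call:
{"method": "send_rows", "body": {"moves": [[[0,0,0,0.028,-0.015,0.024,0.1],[0,0,0,0.057,-0.03,0.048,0.1],[0,0,0,0.0825,-0.044,0.0695,0.1],[0,0,0,0.0825,-0.044,0.0695,0.1],[0,0,0,0.0825,-0.044,0.0695,0.1]]]}}

```text
t: 2.8
tcp_pos: [0.5775, -0.0287, 0.3077]
tcp_rot: [0.0, 0.999, 0.046, -0.003]
wrist_force: [-0.3, -0.4, 0.3]
width: 0.454
```

Run:
```python
from h import *
print(get_obs()["width"])
rows([*l2w(-.1225,-.0315),.23],np.radians(275.4),.1,vmax=.025)
p,d=get_image("wrist"); cv2.imwrite(f"pics/w2.png",p[:,:,::-1])
p,d=get_image("side"); cv2.imwrite(f"pics/d2.png",cv2.resize(p[80:260,140:360,::-1],None,fx=3.3,fy=3.3))
```

```text
0.4539300457313111
t 2.8 p [ 0.5775 -0.0287  0.3077] yaw -84.7 q1,6 [0.22 1.44] F [-0.3 -0.4  0.3] need 3.1 rows
[[0.0002, 0.0018, -0.0007, 0.0003, -0.0001, 0.025, 0.1], [0.0005, 0.0037, -0.0014, 0.0006, -0.0003, 0.05, 0.1], [0.0007, 0.0055, -0.0021, 0.0009, -0.0004, 0.075, 0.1], [0.0007, 0.0057, -0.0021, 0.0009, -0.0004, 0.0777, 0.1], [0.0007, 0.0057, -0.0021, 0.0009, -0.0004, 0.0777, 0.1]]
```

View pics/w2.png

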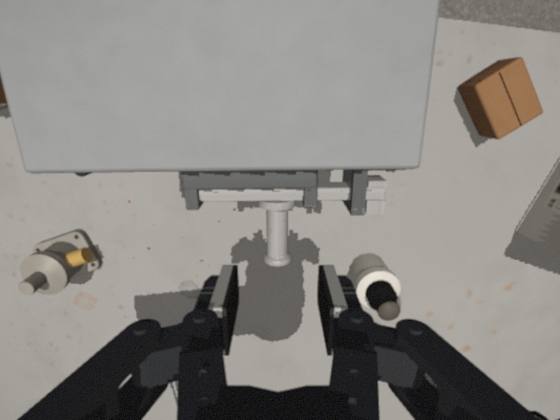

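View pics/d2.png

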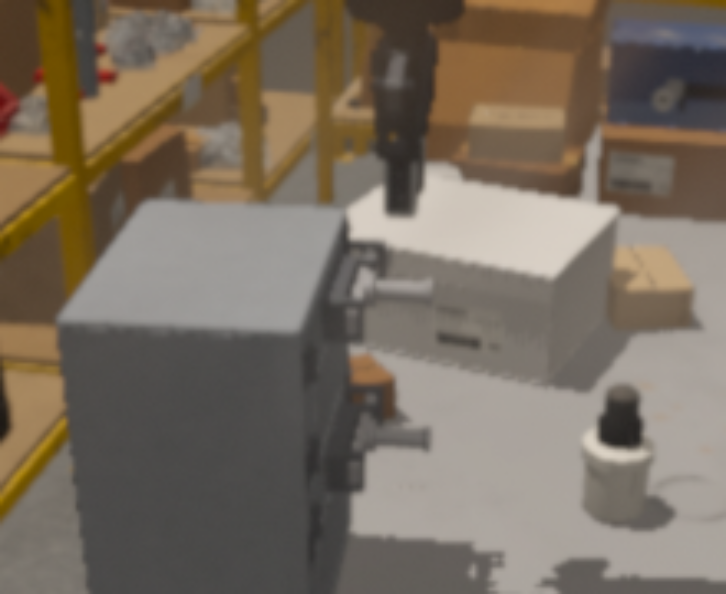

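The knob (px 277) is centred between the fingers (228–330), and the side view shows them over the middle of the grip. Descending.

Call:
{"method": "send_rows", "body": {"moves": [[[0,0.002,0,0,0,0.025,0.1],[0,0.004,-0.001,0,0,0.05,0.1],[0,0.0055,-0.002,0.001,0,0.075,0.1],[0,0.0055,-0.002,0.001,0,0.0775,0.1],[0,0.0055,-0.002,0.001,0,0.0775,0.1]]]}}

```text
t: 3.32
tcp_pos: [0.5779, -0.0306, 0.2343]
tcp_rot: [0.001, 0.999, 0.046, 0.003]
wrist_force: [0.1, -0.3, 0.1]
width: 0.451
```

Run:
```python
from h import *
print(get_obs()["width"])
rows([*l2w(-.1225,-.0315),.23],np.radians(275.4),.5,vmax=.025)
p,d=get_image("wrist"); cv2.imwrite(f"pics/w3.png",p[:,:,::-1])
p,d=get_image("side"); cv2.imwrite(f"pics/d3.png",cv2.resize(p[80:260,140:360,::-1],None,fx=3.3,fy=3.3))
```

```text
0.4508522618550078
t 3.32 p [ 0.5779 -0.0306  0.2343] yaw -84.7 q1,6 [0.22 1.44] F [ 0.1 -0.3  0.1] need 0.2 rows
[[0.0015, -0.0058, -0.0019, 0.0002, -0.0022, 0.0043, 0.5], [0.0015, -0.0058, -0.0019, 0.0002, -0.0022, 0.0043, 0.5], [0.0015, -0.0058, -0.0019, 0.0002, -0.0022, 0.0043, 0.5], [0.0015, -0.0058, -0.0019, 0.0002, -0.0022, 0.0043, 0.5], [0.0015, -0.0058, -0.0019, 0.0002, -0.0022, 0.0043, 0.5]]
```

View pics/w3.png

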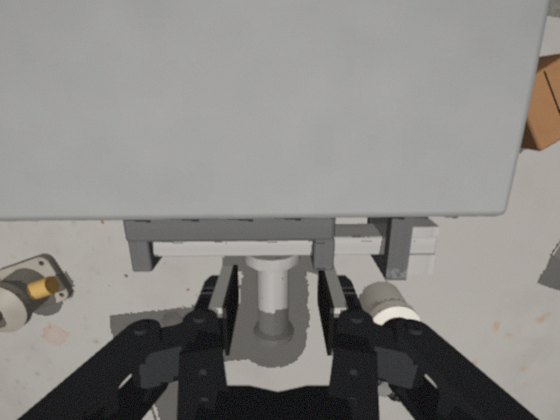

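View pics/d3.png

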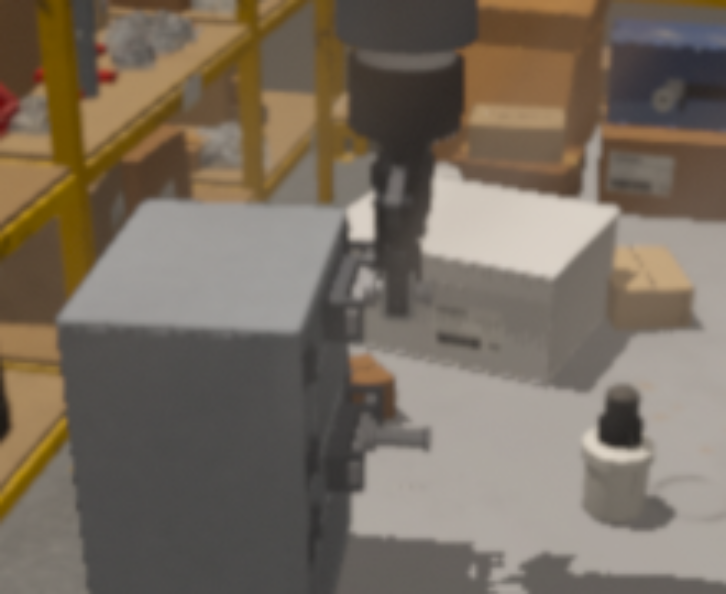

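The knob (px 272) lies between the pads, about 2 mm left of centre. The side view shows the fingers around the grip, between collar and rim. Centring, lowering 4 mm and closing.

Call:
{"method": "send_rows", "body": {"moves": [[[0,-0.005,-0.002,0,-0.002,0.004,0.1],[0,-0.005,-0.002,0,-0.002,0.004,0.5],[0,-0.005,-0.002,0,-0.002,0.004,1],[0,-0.005,-0.002,0,-0.002,0.004,1],[0,-0.005,-0.002,0,-0.002,0.004,1]]]}}

```text
t: 3.83
tcp_pos: [0.5798, -0.0282, 0.2336]
tcp_rot: [0.001, 0.999, 0.048, 0.004]
wrist_force: [-0.1, 1.7, 4.6]
width: 0.137
```

Call:
{"method": "send_rows", "body": {"moves": [[[0,0,0,0,0,0,1],[0,0,0,0,0,0,1],[0,0,0,0,0,0,1]]]}}

```text
t: 4.08
tcp_pos: [0.5798, -0.0282, 0.2336]
tcp_rot: [0.001, 0.999, 0.048, 0.004]
wrist_force: [-1.0, -0.2, 1.6]
width: 0.139
```

```bash
cat >> h.py <<'E'
def st():
    o,p,r=cur(); f=r.apply(o["wrist_force"],inverse=True)
    lp=np.array([[np.cos(TH),np.sin(TH)],[-np.sin(TH),np.cos(TH)]])@(p[:2]-C0)
    w=(r.inv()*Rt(np.radians(275.38))).as_rotvec()
    print("t",round(o["t"],2),"loc",lp.round(4),"z",p[2].round(4),"Ftool",f.round(1),"torq",o["wrist_torque"].round(2),"w",o["width"].round(3),"roterr",w.round(4))
E
python3 -c "
from h import *
st()
p,d=get_image('wrist'); cv2.imwrite('pics/w4.png',p[:,:,::-1])
"
```

```text
Traceback (most recent call last):
  File "h.py", line 32, in st
    print("t",round(o["t"],2),"loc",lp.round(4),"z",p[2].round(4),"Ftool",f.round(1),"torq",o["wrist_torque"].round(2),"w",o["width"].round(3),"roterr",w.round(4))
                                                                                                                           ^^^^^^^^^^^^^^^^
AttributeError: 'float' object has no attribute 'round'
```

```bash
sed -i 's/o\["width"\].round(3)/round(o["width"],3)/' h.py; python3 -c "
from h import *
st()
p,d=get_image('wrist'); cv2.imwrite('pics/w4.png',p[:,:,::-1])
"
```

```text
t 4.08 loc [-0.1207 -0.0315] z 0.2336 Ftool [-1.   0.1 -1.6] torq [0.14 0.23 0.12] w 0.139 roterr [ 0.0019 -0.0072  0.0014]
```

View pics/w4.png

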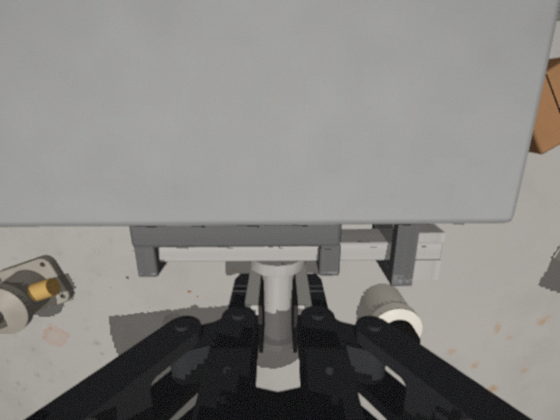

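The knob is gripped with the pads symmetric about it (width 0.139). Starting a light pull.

Call:
{"method": "send_rows", "body": {"moves": [[[0,0,0,0,-0.002,0,1],[0,0,0,0,-0.004,0,1],[0,0,0,0,-0.004,0,1]]]}}

```text
t: 4.38
tcp_pos: [0.5794, -0.025, 0.2337]
tcp_rot: [0.002, 0.999, 0.048, 0.003]
wrist_force: [0.8, -3.9, 1.4]
width: 0.138
```

```bash
cat >> h.py <<'E'
def kb(x0=-.1207,y0=-.0315):
    o,p,r=cur(); lp=np.array([[np.cos(TH),np.sin(TH)],[-np.sin(TH),np.cos(TH)]])@(p[:2]-C0)
    ph=(lp[0]-x0)/.113; print("phi(neg=in)",(-ph).round(4),"bolt mm",(1e3*(lp[1]-y0+.046*ph)).round(2)); st()
E
python3 -c "
from h import *
kb()"
```

```text
phi(neg=in) 0.001 bolt mm 3.19
t 4.38 loc [-0.1208 -0.0283] z 0.2337 Ftool [ 0.4  4.  -1.4] torq [-1.43 -0.05  0.08] w 0.138 roterr [ 0.0038 -0.0068  0.0012]
```

Call:
{"method": "send_rows", "body": {"moves": [[[0,0,0,0,-0.003,0,1],[0,0,0,0,-0.003,0,1],[0,0,0,0,-0.003,0,1]]]}}

```text
t: 4.63
tcp_pos: [0.5793, -0.0248, 0.2337]
tcp_rot: [0.004, 0.999, 0.047, 0.003]
wrist_force: [2.3, -10.8, -0.5]
width: 0.14
```

```bash
python3 -c "
from h import *
kb()"
```

```text
phi(neg=in) 0.0016 bolt mm 3.33
t 4.63 loc [-0.1209 -0.0281] z 0.2337 Ftool [ 1.2 11.   0.6] torq [-3.77 -0.82  0.03] w 0.14 roterr [ 0.0088 -0.0061 -0.0001]
```

Caught at 3.3 mm, with a stiffness of about 3.5 N/mm. Holding a light pull and easing inward.

Call:
{"method": "send_rows", "body": {"moves": [[[0,0,-0.005,0.0015,-0.002,0,1],[0,0,-0.01,0.002,-0.002,0,1]]]}}

```text
t: 4.8
tcp_pos: [0.5795, -0.025, 0.2336]
tcp_rot: [0.006, 0.999, 0.051, 0.001]
wrist_force: [-6.1, -8.5, 3.5]
width: 0.14
```

```bash
python3 -c "
from h import *
kb()"
```

```text
phi(neg=in) -0.0 bolt mm 3.19
t 4.8 loc [-0.1207 -0.0283] z 0.2336 Ftool [-7.   7.9 -3.4] torq [-2.74  2.06 -0.15] w 0.14 roterr [ 0.0126 -0.0016  0.0086]
```

Call:
{"method": "send_rows", "body": {"moves": [[[0,0,-0.005,0.003,-0.0015,0,1],[0,0,-0.01,0.003,-0.0015,0,1]]]}}

```text
t: 4.97
tcp_pos: [0.5802, -0.0251, 0.2336]
tcp_rot: [0.008, 0.998, 0.056, -0.002]
wrist_force: [-7.4, -6.7, 3.5]
width: 0.137
```

```bash
python3 -c "
from h import *
kb()"
```

```text
phi(neg=in) -0.0066 bolt mm 3.3
t 4.97 loc [-0.12   -0.0285] z 0.2336 Ftool [-8.1  5.9 -3.3] torq [-2.08  2.28 -0.19] w 0.137 roterr [0.0155 0.0038 0.0176]
```

Call:
{"method": "send_rows", "body": {"moves": [[[0.005,0,0,0.003,-0.0015,0,1],[0.005,0,0,0.003,-0.0015,0,1]]]}}

```text
t: 5.13
tcp_pos: [0.5807, -0.0251, 0.2336]
tcp_rot: [0.007, 0.998, 0.055, -0.005]
wrist_force: [-8.5, -5.9, 4.9]
width: 0.141
```

```bash
python3 -c "
from h import *
kb()"
```

```text
phi(neg=in) -0.0105 bolt mm 3.43
t 5.13 loc [-0.1195 -0.0286] z 0.2336 Ftool [-9.2  5.  -4.7] torq [-1.88  2.76  0.08] w 0.141 roterr [0.0129 0.0098 0.0166]
```

Call:
{"method": "send_rows", "body": {"moves": [[[0.01,0.01,-0.005,0.003,-0.002,0,1],[0.01,0.01,-0.005,0.003,-0.002,0,1]]]}}

```text
t: 5.3
tcp_pos: [0.5808, -0.025, 0.2336]
tcp_rot: [0.003, 0.998, 0.057, -0.003]
wrist_force: [-10.2, -6.3, 4.0]
width: 0.141
```

```bash
python3 -c "
from h import *
kb()"
```

```text
phi(neg=in) -0.0112 bolt mm 3.6
t 5.3 loc [-0.1194 -0.0284] z 0.2336 Ftool [-10.9   5.1  -4. ] torq [-2.17  2.94 -0.07] w 0.141 roterr [0.0054 0.006  0.0205]
```

Call:
{"method": "send_rows", "body": {"moves": [[[0.005,0.005,0,0.004,-0.0015,0,1],[0.005,0.005,0,0.004,-0.0015,0,1],[0.005,0.005,0,0.004,-0.0015,0,1]]]}}

```text
t: 5.55
tcp_pos: [0.5817, -0.025, 0.2336]
tcp_rot: [0.002, 0.998, 0.057, -0.004]
wrist_force: [-9.8, -5.8, 4.9]
width: 0.137
```

```bash
python3 -c "
from h import *
kb()"
```

```text
phi(neg=in) -0.0195 bolt mm 3.86
t 5.55 loc [-0.1185 -0.0285] z 0.2336 Ftool [-10.4   4.7  -4.8] torq [-1.98  3.19  0.13] w 0.137 roterr [0.0029 0.0074 0.0196]
```

Call:
{"method": "send_rows", "body": {"moves": [[[0,0.005,-0.004,0.0035,-0.0015,0,1],[0,0.005,-0.004,0.0035,-0.0015,0,1]]]}}

```text
t: 5.72
tcp_pos: [0.5819, -0.0251, 0.2336]
tcp_rot: [0.003, 0.998, 0.058, -0.005]
wrist_force: [-9.5, -5.2, 5.7]
width: 0.144
```

```bash
python3 -c "
from h import *
kb()"
```

```text
phi(neg=in) -0.0213 bolt mm 3.88
t 5.72 loc [-0.1183 -0.0286] z 0.2336 Ftool [-10.1   4.   -5.5] torq [-2.02  3.4   0.1 ] w 0.144 roterr [0.0056 0.0095 0.023 ]
```

Call:
{"method": "send_rows", "body": {"moves": [[[0.003,0.01,0,0.004,-0.002,0,1],[0.003,0.01,0,0.004,-0.002,0,1]]]}}

```text
t: 5.88
tcp_pos: [0.5821, -0.025, 0.2336]
tcp_rot: [0.003, 0.998, 0.058, -0.004]
wrist_force: [-11.3, -6.9, 6.0]
width: 0.14
```

```bash
python3 -c "
from h import *
kb()"
```

```text
phi(neg=in) -0.0227 bolt mm 3.98
t 5.88 loc [-0.1181 -0.0286] z 0.2336 Ftool [-12.1   5.6  -5.8] torq [-2.36  3.92  0.17] w 0.14 roterr [0.0058 0.0075 0.0221]
```

Call:
{"method": "send_rows", "body": {"moves": [[[0.003,0.005,-0.004,0.0045,-0.0015,0,1],[0.003,0.005,-0.004,0.0045,-0.0015,0,1]]]}}

```text
t: 6.05
tcp_pos: [0.5829, -0.025, 0.2335]
tcp_rot: [0.003, 0.998, 0.06, -0.005]
wrist_force: [-11.7, -6.1, 6.0]
width: 0.138
```

```bash
python3 -c "
from h import *
kb()"
```

```text
phi(neg=in) -0.0299 bolt mm 4.22
t 6.05 loc [-0.1173 -0.0287] z 0.2335 Ftool [-12.4   4.7  -5.9] torq [-1.93  4.04  0.32] w 0.138 roterr [0.0054 0.0106 0.0257]
```

Call:
{"method": "send_rows", "body": {"moves": [[[0.003,0.005,-0.004,0.0045,-0.0015,0,1],[0.003,0.005,-0.004,0.0045,-0.0015,0,1]]]}}

```text
t: 6.22
tcp_pos: [0.5835, -0.025, 0.2336]
tcp_rot: [0.003, 0.998, 0.062, -0.007]
wrist_force: [-13.1, -5.6, 6.6]
width: 0.142
```

```bash
python3 -c "
from h import *
kb()"
```

```text
phi(neg=in) -0.0358 bolt mm 4.48
t 6.22 loc [-0.1167 -0.0287] z 0.2336 Ftool [-13.8   4.   -6.3] torq [-1.85  4.22  0.29] w 0.142 roterr [0.0049 0.0139 0.0295]
```

Call:
{"method": "send_rows", "body": {"moves": [[[0.003,0.01,-0.004,0.0045,-0.0018,0,1],[0.003,0.01,-0.004,0.0045,-0.0018,0,1]]]}}

```text
t: 6.38
tcp_pos: [0.5842, -0.0241, 0.2335]
tcp_rot: [0.002, 0.998, 0.064, -0.006]
wrist_force: [-12.8, -2.7, 7.4]
width: 0.135
```

```bash
python3 -c "
from h import *
kb()"
```

```text
phi(neg=in) -0.042 bolt mm 5.54
t 6.38 loc [-0.116  -0.0279] z 0.2335 Ftool [-13.1   1.1  -7.3] torq [-0.89  4.19  0.28] w 0.135 roterr [0.0033 0.0117 0.0334]
```

The bolt is giving: it moved and the pull force dropped. Holding this depth and drawing it back.

Call:
{"method": "send_rows", "body": {"moves": [[[0.002,0.008,0,0.0035,-0.004,0,1],[0.002,0.008,0,0.0035,-0.006,0,1]]]}}

```text
t: 6.55
tcp_pos: [0.5834, -0.0188, 0.2336]
tcp_rot: [0.001, 0.998, 0.064, -0.005]
wrist_force: [-13.0, -2.3, 7.9]
width: 0.138
```

```bash
python3 -c "
from h import *
kb()"
```

```text
phi(neg=in) -0.0399 bolt mm 10.8
t 6.55 loc [-0.1162 -0.0225] z 0.2336 Ftool [-13.3   0.7  -7.7] torq [-1.01  4.13  0.3 ] w 0.138 roterr [0.0024 0.0109 0.0333]
```

Call:
{"method": "send_rows", "body": {"moves": [[[0,0.006,0,0.0038,-0.004,0,1],[0,0.006,0,0.0038,-0.008,0,1],[0,0.006,0,0.0038,-0.01,0,1]]]}}

```text
t: 6.8
tcp_pos: [0.5821, -0.0093, 0.2335]
tcp_rot: [0.002, 0.998, 0.064, -0.006]
wrist_force: [-14.9, -3.1, 7.5]
width: 0.138
```

```bash
python3 -c "
from h import *
kb()"
```

```text
phi(neg=in) -0.0356 bolt mm 20.21
t 6.8 loc [-0.1167 -0.0129] z 0.2335 Ftool [-15.3   1.2  -7.3] torq [-1.01  4.61  0.28] w 0.138 roterr [0.0036 0.0131 0.0335]
```

Call:
{"method": "send_rows", "body": {"moves": [[[0,0.006,0,0.0038,-0.004,0,1],[0,0.006,0,0.0038,-0.007,0,1],[0,0.006,0,0.003,-0.008,0,1]]]}}

```text
t: 7.05
tcp_pos: [0.5806, -0.0017, 0.2336]
tcp_rot: [0.003, 0.998, 0.064, -0.007]
wrist_force: [-11.8, -2.3, 6.5]
width: 0.138
```

```bash
python3 -c "
from h import *
kb()
p,d=get_image('wrist'); cv2.imwrite('pics/w5.png',p[:,:,::-1])
"
```

```text
phi(neg=in) -0.0288 bolt mm 27.62
t 7.05 loc [-0.1174 -0.0052] z 0.2336 Ftool [-12.1   0.8  -6.3] torq [-0.86  3.71  0.19] w 0.138 roterr [0.0046 0.0143 0.0339]
```

View pics/w5.png

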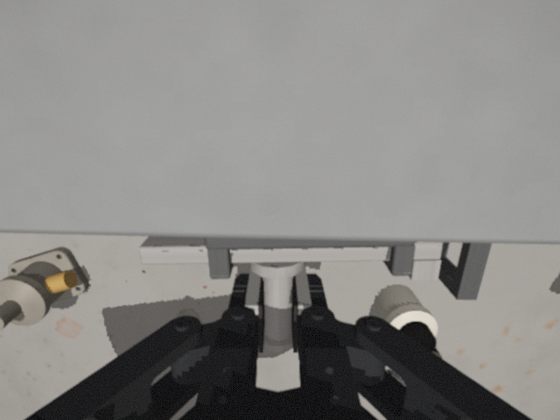

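The bolt tip (px ~440, 250) is clear of the staple (445–488). Now the swing, as rotations about the hinge expressed in the tool frame.

```bash
cat >> h.py <<'E'
def sw(deltas,hx=.0457,hy=-.086):
    for d in deltas:
        print([0,0,round(d,3),round(hx-(hx*np.cos(d)-hy*np.sin(d)),4),round(hy-(hx*np.sin(d)+hy*np.cos(d)),4),0,1])
def ang(hl=(-.075,.082)):
    o,p,r=cur(); y=np.degrees(np.arctan2(*r.as_matrix()[:2,1][::-1])); lp=np.array([[np.cos(TH),np.sin(TH)],[-np.sin(TH),np.cos(TH)]])@(p[:2]-C0)
    rel=lp-hl; a0=np.arctan2(-.086,-.0457); a=(a0-np.arctan2(rel[1],rel[0])+1)%(2*np.pi)-1
    print("yaw angle",np.radians(275.38-360-y).round(3),"pos angle",a.round(3),"r",np.hypot(*rel).round(4)); st()
E
python3 -c "
from h import *
ang(); sw([.06,.12,.18,.24,.30]); sw([.1,.2,.3,.4,.5])"
```

```text
yaw angle -0.034 pos angle -0.035 r 0.0969
t 7.1 loc [-0.1175 -0.005 ] z 0.2336 Ftool [-13.1   0.7  -7.5] torq [-0.64  4.12  0.23] w 0.141 roterr [0.0043 0.0141 0.034 ]
[0, 0, 0.06, np.float64(-0.0051), np.float64(-0.0029), 0, 1]
[0, 0, 0.12, np.float64(-0.01), np.float64(-0.0061), 0, 1]
[0, 0, 0.18, np.float64(-0.0147), np.float64(-0.0096), 0, 1]
[0, 0, 0.24, np.float64(-0.0191), np.float64(-0.0133), 0, 1]
[0, 0, 0.3, np.float64(-0.0234), np.float64(-0.0173), 0, 1]
[0, 0, 0.1, np.float64(-0.0084), np.float64(-0.005), 0, 1]
[0, 0, 0.2, np.float64(-0.0162), np.float64(-0.0108), 0, 1]
[0, 0, 0.3, np.float64(-0.0234), np.float64(-0.0173), 0, 1]
[0, 0, 0.4, np.float64(-0.0299), np.float64(-0.0246), 0, 1]
[0, 0, 0.5, np.float64(-0.0356), np.float64(-0.0324), 0, 1]
```

Call:
{"method": "send_rows", "body": {"moves": [[[0,0.01,0.04,-0.0034,-0.003,0,1],[0,0.01,0.08,-0.007,-0.005,0,1],[0,0.01,0.12,-0.01,-0.007,0,1]]]}}

```text
t: 7.35
tcp_pos: [0.569, 0.0043, 0.2336]
tcp_rot: [0.002, 1.0, 0.003, -0.002]
wrist_force: [-1.7, -1.8, 1.2]
width: 0.14
```

```bash
python3 -c "
from h import *
ang()"
```

```text
yaw angle 0.088 pos angle 0.099 r 0.0963
t 7.35 loc [-0.1284  0.0019] z 0.2336 Ftool [-1.7  1.8 -1.2] torq [-0.27  0.42  0.2 ] w 0.14 roterr [ 0.0047  0.0044 -0.0879]
```

It is past the 0.04 outward play with low force, so the leaf is free. Swinging on.

Call:
{"method": "send_rows", "body": {"moves": [[[0,0,0.1,-0.008,-0.005,0,1],[0,0,0.2,-0.016,-0.011,0,1],[0,0,0.3,-0.0235,-0.0175,0,1],[0,0,0.4,-0.03,-0.0245,0,1],[0,0,0.5,-0.0355,-0.0325,0,1]]]}}

```text
t: 7.77
tcp_pos: [0.5328, 0.0368, 0.2337]
tcp_rot: [0.003, 0.969, -0.247, -0.001]
wrist_force: [-0.2, -2.1, 1.7]
width: 0.138
```

```bash
python3 -c "
from h import *
ang()"
```

```text
yaw angle 0.593 pos angle 0.608 r 0.0971
t 7.77 loc [-0.1614  0.0376] z 0.2337 Ftool [ 0.8  1.9 -1.7] torq [-0.41 -0.02  0.02] w 0.138 roterr [ 0.0056  0.0032 -0.5931]
```

Call:
{"method": "send_rows", "body": {"moves": [[[0,0,0.1,-0.008,-0.005,0,1],[0,0,0.2,-0.016,-0.011,0,1],[0,0,0.3,-0.0235,-0.0175,0,1],[0,0,0.4,-0.03,-0.0245,0,1],[0,0,0.5,-0.0355,-0.0325,0,1]]]}}

```text
t: 8.18
tcp_pos: [0.517, 0.0829, 0.2337]
tcp_rot: [0.003, 0.877, -0.481, -0.001]
wrist_force: [1.3, -1.1, 1.6]
width: 0.139
```

```bash
python3 -c "
from h import *
ang()"
```

```text
yaw angle 1.098 pos angle 1.112 r 0.0978
t 8.18 loc [-0.1728  0.0849] z 0.2337 Ftool [ 1.6 -0.5 -1.6] torq [-0.62 -0.44 -0.05] w 0.139 roterr [ 0.006   0.0014 -1.0982]
```

Call:
{"method": "send_rows", "body": {"moves": [[[0,0,0.1,-0.008,-0.005,0,1],[0,0,0.2,-0.016,-0.011,0,1],[0,0,0.3,-0.0235,-0.0175,0,1],[0,0,0.4,-0.03,-0.0245,0,1],[0,0,0.5,-0.0355,-0.0325,0,1]]]}}

```text
t: 8.6
tcp_pos: [0.5254, 0.1305, 0.2336]
tcp_rot: [0.003, 0.728, -0.685, 0.0]
wrist_force: [0.8, -2.7, 2.5]
width: 0.139
```

```bash
python3 -c "
from h import *
ang(); print(get_obs()['qpos'].round(2)); sw([.08,.16,.24,.28])"
```

```text
yaw angle 1.603 pos angle 1.61 r 0.0984
t 8.6 loc [-0.16    0.1316] z 0.2336 Ftool [ 2.8 -0.6 -2.5] torq [-0.88 -0.19 -0.13] w 0.139 roterr [ 6.7000e-03 -6.0000e-04 -1.6034e+00]
[ 0.53  0.24  0.09  0.   -1.43 -0.47]
[0, 0, 0.08, np.float64(-0.0067), np.float64(-0.0039), 0, 1]
[0, 0, 0.16, np.float64(-0.0131), np.float64(-0.0084), 0, 1]
[0, 0, 0.24, np.float64(-0.0191), np.float64(-0.0133), 0, 1]
[0, 0, 0.28, np.float64(-0.022), np.float64(-0.016), 0, 1]
```

Remaining to the stop: about 0.24 rad. Easing up to it slightly past and feeling for contact.

Call:
{"method": "send_rows", "body": {"moves": [[[0,0,0.07,-0.006,-0.0034,0,1],[0,0,0.14,-0.0115,-0.0073,0,1],[0,0,0.2,-0.016,-0.011,0,1],[0,0,0.24,-0.019,-0.0135,0,1],[0,0,0.26,-0.0205,-0.0147,0,1]]]}}

```text
t: 9.02
tcp_pos: [0.5376, 0.15, 0.2336]
tcp_rot: [-0.006, -0.633, 0.774, -0.002]
wrist_force: [-6.8, -11.0, 5.7]
width: 0.14
```

```bash
python3 -c "
from h import *
ang()"
```

```text
yaw angle -4.418 pos angle 1.845 r 0.0982
t 9.02 loc [-0.146   0.1498] z 0.2336 Ftool [12.2  4.5 -5.6] torq [-3.68  2.3   0.45] w 0.14 roterr [ 0.0136 -0.0032 -1.8653]
```

The stop is reached: force rose to 12 N at about 1.85 rad. Pressing lightly once more, then releasing.

Call:
{"method": "send_rows", "body": {"moves": [[[0,0,0.01,-0.002,-0.002,0,1],[0,0,0.01,-0.002,-0.002,0,1],[0,0,0,-0.001,0,0,1]]]}}

```text
t: 9.27
tcp_pos: [0.5371, 0.1498, 0.2336]
tcp_rot: [-0.007, -0.633, 0.774, -0.002]
wrist_force: [0.6, -3.9, 2.1]
width: 0.141
```

```bash
python3 -c "
from h import *
ang()"
```

```text
yaw angle -4.418 pos angle 1.84 r 0.0984
t 9.27 loc [-0.1465  0.1497] z 0.2336 Ftool [ 3.7 -1.4 -2.1] torq [-1.25 -0.22  0.33] w 0.141 roterr [ 0.017  -0.0041 -1.865 ]
```

Call:
{"method": "send_rows", "body": {"moves": [[[0,0,0,-0.0005,0,0,0.6],[0,0,0,-0.0005,0,0,0.2],[0,0,0,-0.0005,0,0,0.1],[0,0,0,-0.0005,0,0,0.1],[0,0,0,-0.0005,0,0,0.1]]]}}

```text
t: 9.68
tcp_pos: [0.5373, 0.1506, 0.2335]
tcp_rot: [-0.007, -0.633, 0.774, -0.002]
wrist_force: [0.4, -0.4, 1.3]
width: 0.451
```

```bash
python3 -c "
from h import *
ang()
p,d=get_image('wrist'); cv2.imwrite('pics/w6.png',p[:,:,::-1])
"
```

```text
yaw angle -4.418 pos angle 1.848 r 0.0988
t 9.68 loc [-0.1462  0.1504] z 0.2335 Ftool [ 0.4 -0.4 -1.3] torq [ 0.04 -0.02 -0.03] w 0.451 roterr [ 0.0168 -0.0038 -1.865 ]
```

View pics/w6.png

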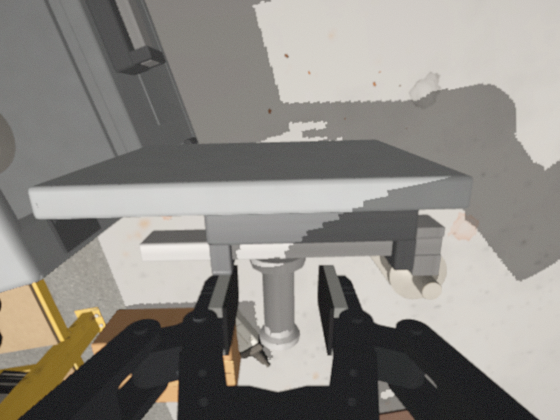

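The fingers stand clear on both sides of the knob (px 278), with the leaf open. Rising straight up.

Call:
{"method": "send_rows", "body": {"moves": [[[0,0,0,0,0,-0.02,0.1],[0,0,0,0,0,-0.05,0.1],[0,0,0,0,0,-0.085,0.1],[0,0,0,0,0,-0.12,0.1],[0,0,0,-0.01,0,-0.15,0.1]]]}}

```text
t: 10.15
tcp_pos: [0.5404, 0.1609, 0.3867]
tcp_rot: [-0.006, -0.632, 0.775, -0.003]
wrist_force: [1.3, -0.7, 1.4]
width: 0.448
```

Call:
{"method": "send_rows", "body": {"moves": [[[0,0,0,-0.03,0,-0.02,0.1],[0,0,0,-0.06,0,-0.03,0.1],[0,0,0,-0.09,0,-0.03,0.1],[0,0,0,-0.12,0,-0.03,0.1],[0,0,0,-0.12,0,-0.03,0.1]]]}}

```text
t: 10.57
tcp_pos: [0.565, 0.2842, 0.411]
tcp_rot: [-0.008, -0.634, 0.773, -0.002]
wrist_force: [0.8, 0.5, -2.1]
width: 0.452
```

Run:
```python
from h import *
A=np.array([[np.cos(TH),np.sin(TH)],[-np.sin(TH),np.cos(TH)]])
print(get_obs()["t"],get_obs()["tcp_pos"])
for n in ["scene","side","wrist"]:
    c=get_calibration(n); p,d=get_image(n); cv2.imwrite(f"pics/{n}7.png",p[:,:,::-1])
    W=cloud(d,c).reshape(-1,3); L=np.c_[(W[:,:2]-C0)@A.T,W[:,2]]
    # leaf top edge
    q=L[(abs(L[:,2]-.271)<.004)&(L[:,0]>-.26)&(L[:,0]<-.09)&(L[:,1]>.03)&(L[:,1]<.2)]
    if len(q)>20:
        v,_,_,_=None,0,0,0
        r=cv2.minAreaRect(q[:,:2].astype(np.float32)); print(n,"leaf top",len(q),r)
        u=np.linalg.svd(q[:,:2]-q[:,:2].mean(0))[2][0]; u=u if u[0]<0 else -u
        print("opening est",(np.arctan2(u[0]*-1,-u[1])).round(3))
```

```text
10.5667 [0.56499419 0.28418384 0.41104383]
scene leaf top 148 ((-0.158035546541214, 0.10112731903791428), (0.026195531710982323, 0.13837116956710815), 76.29235076904297)
opening est 1.838
side leaf top 275 ((-0.1563025414943695, 0.1018519476056099), (0.01531942281872034, 0.1364727020263672), 74.38904571533203)
opening est 1.839
```

View pics/scene7.png

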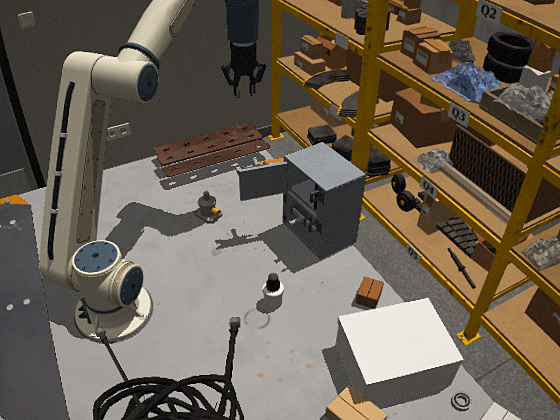

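View pics/side7.png

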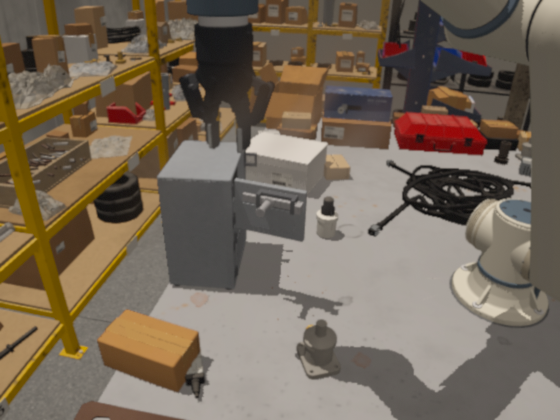

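View pics/wrist7.png

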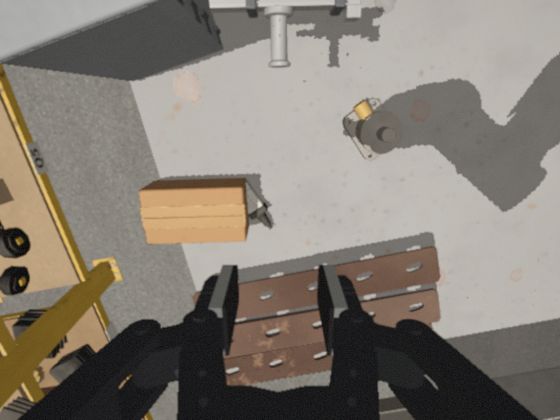

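Both views show the top leaf standing wide open (scene px 238–285, 162–198), the bottom leaf shut with its bolt shot, and the bowl, pump and carton where they were. The leaf angle came out near 1.84, so I'll measure it better with plane fits against the locker's own faces.

Run:
```python
from h import *
A=np.array([[np.cos(TH),np.sin(TH)],[-np.sin(TH),np.cos(TH)]])
def acc(n,k=6):
    c=get_calibration(n); d=np.stack([get_image(n)[1] for _ in range(k)]); d=np.median(d,0); return c,d
def vfit(q):  # vertical plane direction in xy
    for _ in range(4):
        m=q[:,:2].mean(0); u=np.linalg.svd(q[:,:2]-m,full_matrices=False)[2]
        e=abs((q[:,:2]-m)@u[1]); q=q[e<max(.0015,2*np.median(e))]
    return u[0],len(q),e.std()
for n in ("scene","side"):
    c,d=acc(n); W=cloud(d,c).reshape(-1,3); L=np.c_[(W[:,:2]-C0)@A.T,W[:,2]]
    q=L[(L[:,2]>.175)&(L[:,2]<.262)&(L[:,0]<-.10)&(L[:,0]>-.215)]
    ul=np.array([-np.sin(1.85),-np.cos(1.85)]); nl=np.array([-ul[1],ul[0]])
    e=(q[:,:2]-[-.075,.082])@nl; q=q[(abs(e)<.02)]
    print(n,"leaf pts",len(q)); u,k,s=vfit(q); u=u if u[0]<0 else -u; print(" angle",np.arctan2(-u[0],-u[1]).round(4),k,s.round(4))
    # locker side walls
    for yy in (.105,-.105):
        w=L[(abs(L[:,1]-yy)<.008)&(abs(L[:,0])<.065)&(L[:,2]>.04)&(L[:,2]<.26)]
        if len(w)>200:
            u,k,s=vfit(w); u=u if u[0]>0 else -u; print(" wall",yy,"yaw err",np.arctan2(u[1],u[0]).round(4),k)
    for lo,nm in ((.03,"lower face"),):
        w=L[(abs(L[:,0]+.075)<.008)&(L[:,1]>-.07)&(L[:,1]<.07)&(L[:,2]>.03)&(L[:,2]<.11)]
        if len(w)>100:
            u,k,s=vfit(w); u=u if u[1]<0 else -u; print(" lower face ang",np.arctan2(-u[0],-u[1]).round(4),k)
    np.savez("t.npz",q=q)
for p,w in (("side",(225,140,320,250)),("scene",(230,140,370,260))):
    a=cv2.imread(f"pics/{p}7.png")[w[1]:w[3],w[0]:w[2]]; cv2.imwrite(f"pics/{p}7c.png",cv2.resize(a,None,fx=5,fy=4.8,interpolation=cv2.INTER_CUBIC))
```

```text
scene leaf pts 875
 angle 1.84 681 0.0004
 wall 0.105 yaw err 0.01 181
 wall -0.105 yaw err 0.0054 1585
 lower face ang -0.0154 290
side leaf pts 1356
 angle 1.8402 1077 0.0004
 wall 0.105 yaw err 0.0091 5253
 lower face ang -0.0029 196
```

View pics/scene7c.png

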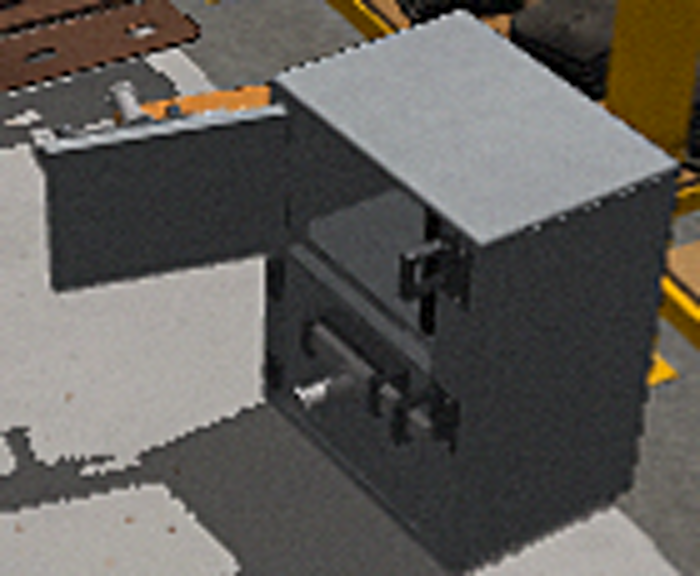

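Corrected for the ~0.008 rad yaw offset of the locker walls, the leaf stands at about 1.848 rad, which is the stop. The lower leaf and its bolt are shut. Handing in.

```bash
python3 -c "
from station import *
o=get_obs(); print(o['t'],o['wrist_force'].round(1)); print(hand_in())"
```

```text
11.3167 [0.6 0.5 0.8]
the job is handed in; nothing more can be done
None
```

The top half of the split door is unbolted and open to its stop, and I handed the job in at 11.3 s.

- **Bolt:** I gripped the top knob from above and pulled lightly (about 4–11 N). The bolt caught at 3.3 mm. I eased the leaf inward until the bolt gave at about -0.04 rad, then drew it back to about 27.6 mm. The wrist picture showed its end clear of the staple.
- **Door:** I swung the leaf round its hinge until I felt the stop (about 12 N), then released it and moved the arm clear.

**Last checks**
- **Leaf angle:** the scene and side views gave 1.840 rad with my first estimate of the locker's yaw. Plane fits on the locker's walls put that yaw 5–10 mrad off, so the leaf is at about 1.848 rad, against a stop of 1.85.
- **Bottom half:** it looks shut with its bolt shot. Plane fits on its face gave -0.003 rad (side) and -0.015 rad (scene). They disagree slightly, within what I'd expect from so few points.
- **Parts on the table:** the filter bowl, pump and carton stand where they were in the pictures; I did not measure them again.
- **Forces:** wrist force was near zero at hand-in. Every reading stayed under about 20 N, well below the limits.
- **Not checked:** I did not re-measure how far the bolt is drawn after letting go of the knob.

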